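# Arm the router's jog station and hold the dead-man handle

## Robot

A 6-joint arm with a two-finger parallel gripper is mounted at the origin on the work surface. World frame = base frame: x ahead of the robot, y to its left, z up, the work surface at z = 0. Lengths are in mm, angles in rad, forces in N, time in s.
With the tool pointing down it reaches from about 150 to 775 mm from the base axis. Payload 6.1 kg.
Tool frame: the origin (TCP) lies between the finger pads; the fingertips stand 17 mm ahead of it and the grasp point (between the pads) lies 2 mm behind it; z points along the fingers, y is the line along which they close (so a half turn about z gives the same grasp; the last joint's range is limited). The gripper opens to 85 mm and grips with 20 to 120 N. Pads are 22 mm wide; open, the fingers measure 114 mm over their backs; the gripper's body (76 mm by 85 mm) begins 54 mm behind the grasp point. The pads swing forward as they close: fully open they stand 13 mm farther back than shut.
Start: joints at [1.248, 0.126, -0.04, 1.405, 0, 1.571], TCP at [166.535, 497.87, 248.295] pointing down, gripper open.
Joint ranges: [-2.72, 2.72], [-0.95, 1.95], [-1.27, 1.35], [-1.78, 2.02], [-1.46, 1.47], [-3.14, 3.14]. Speed limits (rad/s): [2.39, 2.39, 3.01, 3.14, 3.14, 3.14].

## Interface

Orientations are given as a unit quaternion [x, y, z, w].
In Python, from workcell import env gives the robot as it stands.
- The arm moves only by the tool step_arm, never from a script. Its arguments are lists of equal length, an entry for each row: "linear": the shift along the world's x, y, z in m, a list of three; "angular": the turn, a rotation vector about the world's x, y, z in degrees, a list of three; "grip": the finger opening in m, from 0 to 0.0854. In form: {"linear": [[dx, dy, dz], ...], "angular": [[rx, ry, rz], ...], "grip": [grip, ...]}. A call has 1 to 5 rows; each row is the pose to reach, as a shift and turn from the pose commanded when the call began; what a row does not reach only later rows make up. A row lasts 1/8 s, in which the tool goes at most 62.5 mm and 10.7 degrees, less where a joint would pass 70% of its speed; a pose out of reach is approached as far as the arm can. A call with a gripper value outside its range is refused whole. The fingers move at their own pace and stop on an object; "newtons" is the grip in N (left out, the last holds). Time passes only in rows, so rows that repeat a pose let the fingers close. It gives the time, the measured TCP pose, the force, the opening and the grip force at its end, in the units of the state.
- env.get_obs(): the state, without advancing time (a new reading comes with each control period).
- env.grab_frame(name): name is "scene" or "top" or "wrist"; returns a dict with "image" (400x640x3 uint8, red, green, blue), "fov_y" (degrees; the focal length in pixels is half the picture's height over the tangent of half this angle, whatever the lens; pixels are square), "cx", "cy" (the principal point, pixels), "eye" and "attitude" of the camera in the world. Camera axes: x right, y up, looking along -z (the intrinsics and any distortion apply to the point x, -y, -z); pixel columns grow to the right and rows downward; lengths in mm; the calibration is good to about 2 mm. A picture is of the moment at which its call begins. There is no depth.
- env.close_job(): hands the job in; it is judged then, once.
The state is a dict: "time": time; "qpos": joint angles; "dq": joint speeds; "tau": joint torques, N m; "ee_pos": TCP position; "orientation": TCP orientation; "contact_force": force on the tool from outside, world axes, zero at the start; "torque": the same for the moment, N m; "gripper_width": opening from 0.0 (shut) to 1.0 (fully open); "gripper_force": force on a finger pad.
Only numpy, scipy, OpenCV 4.12 (cv2) and the standard library are available. Lean on these libraries where they do the work, as an engineer would, in place of code of your own. Each camera call takes 0.05 s, during which the arm holds its last target. There are 200 camera calls.

## Task

Make the router ready for jogging: on the grey box press the white, then the blue, then the green button, each fully down and let up again before the next one, and leave the red one alone. Then push the yellow dead-man handle down to its level middle position, pointer in the green band and never down into the red, hold it there for two seconds, and finish the program while still holding it so with the fingers. Do not disturb the tools and parts lying about.

Things in the scene. Friction and masses are not known exactly. Their poses are not given: they have to be found in the camera images.
- panel: Grey push-button box fixed to the table, 170 x 170 mm and 60 mm high, with four round buttons on its top; origin at the centre of its underside, z up. May stand left or right of the handle station, turned up to 0.35 rad.
- btn_white_top (a point): Centre of the top face of the white button (flat disc, 32 mm across), about 82 mm above the table; it stands 10 mm proud of a black collar 48 mm across. Moves down with the button. Neighbouring buttons are 72 mm apart in a square, their places on the box change.
- btn_white (a joint): Travel of the white button in m: 0 up, 0.006 fully down. A spring returns it; it starts to move at about 1.5 N and is fully down at 5 N.
- btn_blue_top (a point): Centre of the top face of the blue button (flat disc, 32 mm across), about 82 mm above the table; it stands 10 mm proud of a black collar 48 mm across. Moves down with the button. Neighbouring buttons are 72 mm apart in a square, their places on the box change.
- btn_blue (a joint): Travel of the blue button in m: 0 up, 0.006 fully down. A spring returns it; it starts to move at about 1.5 N and is fully down at 5 N.
- btn_green_top (a point): Centre of the top face of the green button (flat disc, 32 mm across), about 82 mm above the table; it stands 10 mm proud of a black collar 48 mm across. Moves down with the button. Neighbouring buttons are 72 mm apart in a square, their places on the box change.
- btn_green (a joint): Travel of the green button in m: 0 up, 0.006 fully down. A spring returns it; it starts to move at about 1.5 N and is fully down at 5 N.
- btn_red_top (a point): Centre of the top face of the red button (leave this one alone, 32 mm across), about 82 mm above the table; it stands 10 mm proud of a black collar 48 mm across. Moves down with the button. Neighbouring buttons are 72 mm apart in a square, their places on the box change.
- btn_red (a joint): Travel of the red button in m: 0 up, 0.006 fully down. A spring returns it; it starts to move at about 1.5 N and is fully down at 5 N.
- station: Dead-man handle station fixed to the table: base plate 200 x 180 x 12 mm, origin at the centre of its underside, z up. Blue cheeks 102 mm high carry the hinge on its +x side; the yellow handle sticks out from them towards the station's own -x, over the base plate. Turned up to 0.35 rad.
- scale (a point): Centre of the green band on the white scale plate beside the handle, at x -45, y +76, z +85 mm on the station. The plate is 28 mm wide (along y), 4 mm thick, its top 115 mm above the table; green band 8 mm high, red zone from 75 mm above the table down. A thin black pointer on the handle runs along the plate's +x face; it is in the green band when the handle is level.
- handle_hinge (a point): Hinge axis of the handle, on the station at x +70, y 0, z +85 mm from its origin; axes as the station's, the hinge turns about y.
- handle_top (a point): Centre of the top face of the yellow handle pad (60 x 60 mm, 20 mm thick); lies 120 mm from the hinge along the handle, 10 mm above the handle's mid line through the hinge. So with the handle level it is 120 mm to the station's -x of the hinge and 95 mm above the table; at rest it is about 119 mm above it. Moves with the handle.
- deadman (a joint): Angle of the handle in rad: 0 at rest (tilted 0.2 up), 0.20 level = middle position, pointer in the green band (0.16 to 0.24), pointer reaches the red zone at about 0.30, 0.40 bottom stop. A spring returns it: pressing at the pad's centre takes about 5 N to start, about 10 N at the middle, about 15 N at the bottom. It stays only while pressed.
- pod_a: Bystander, loose, to be left alone: a suction pod, 110 x 90 x 60 mm, black rubber on an aluminium foot, to the left. Origin at the centre of its underside.
- pod_b: Bystander, loose, to be left alone: a second suction pod, 110 x 90 x 60 mm, to the right. Origin at the centre of its underside.
- collet_nut: Bystander, loose, to be left alone: a steel collet nut, 38 mm across, 24 mm high, in the gap between box and handle. Origin at the centre of its underside.
- tool_holder: Bystander, loose, to be left alone: a steel tool holder with a cutter, 62 mm across, 120 mm high, standing at the back. Origin at the centre of its underside.
- caliper: Bystander, loose, to be left alone: a caliper lying at the back, 200 mm long, 12 mm high. Origin at the centre of its underside.
- offcut: Bystander, loose, to be left alone: a plywood offcut, 70 x 130 x 18 mm, at the back. Origin at the centre of its underside.
- spray: Bystander, loose, to be left alone: a red can, 54 mm across, 150 mm high, to the left. Origin at the centre of its underside.
- driver: Bystander, loose, to be left alone: a screwdriver with a red handle, about 200 mm long, lying at the near right. Origin at the centre of its underside, at about its middle.

How it is judged:
By the outcome, as a careful person would: the job done as asked, in the order asked, and still so for the second after the job is handed in, while the arm keeps its last pose, push and grip.
It also fails if it takes over 51 s, if anything falls off the work surface, if the arm or the gripper's body presses on something with over 40 N, if the wrist force passes 120 N, or if a joint passes its speed limit or range.

## Working session

There is one attempt and no reset: what is moved stays moved. The work goes in short steps, Python scripts to look and compute and a tool call to move; the robot and the scene stay as the last step left them, time stands still between calls to the robot, and variables do not carry over. Pictures are saved under pics/ and viewed, at most 10 in all, crops included, and the job is handed in when it is done.

Besides the shell and the picture viewer there is one more tool, called after ">>>" in YAML: its name, and indented under it one key for each argument. step_arm: Moves the arm, as the interface text tells. Its arguments: {"type":"object","properties":{"linear":{"type":"array"},"angular":{"type":"array"},"grip":{"type":"array"},"newtons":{"type":"number"}},"required":["linear","angular","grip"]}

```bash
mkdir -p pics
cat > h.py <<'E'
import numpy as np, cv2
from scipy.spatial.transform import Rotation as R
from workcell import env
def grab(n):
    f=env.grab_frame(n); np.save(f'pics/{n}.npy',f['image']); cv2.imwrite(f'pics/{n}.png',f['image'][:,:,::-1]); return f
def ray(f,u,v):
    im=f['image']; F=im.shape[0]/2/np.tan(np.radians(f['fov_y'])/2)
    d=np.array([(u-f['cx'])/F,-(v-f['cy'])/F,-1]); a=np.array(f['attitude'])
    M=R.from_quat(a).as_matrix() if a.size==4 else a.reshape(3,3)
    return np.array(f['eye']),M@d
def onz(f,u,v,z):
    e,d=ray(f,u,v); return e+d*(z-e[2])/d[2]
E
python3 - <<'E'
from h import *
for n in ('scene','top'):
    f=grab(n); print({k:v for k,v in f.items() if k!='image'})
print(env.get_obs())
E
```

```text
{'fov_y': 44.034082473698064, 'cx': 314.36341063578305, 'cy': 197.3371917580248, 'eye': array([1249.06611421, 1200.64622494,  976.39224334]), 'attitude': array([0.13188721, 0.46243901, 0.84950413, 0.21702223])}
{'fov_y': 57.72297644456311, 'cx': 320.694888737051, 'cy': 200.95043776484044, 'eye': array([ 489.37314007,    3.26179004, 1085.22598186]), 'attitude': array([ 0.02653032, -0.01007532, -0.69697175,  0.71653682])}
{'time': 0.1, 'qpos': array([ 1.24803728e+00,  1.26373199e-01, -4.04880191e-02,  1.40541907e+00,
        1.07917002e-05,  1.57076253e+00]), 'dq': array([ 1.38034539e-03,  6.20678934e-04,  6.86291347e-04, -1.85493150e-03,
        3.96945256e-05,  1.70202920e-03]), 'tau': array([ 2.00766008e-03, -4.36898768e+01,  3.53611064e+01,  1.35210514e-02,
        2.18874957e-04,  6.10155595e-06]), 'ee_pos': array([166.411334  , 497.57029438, 247.58695037]), 'orientation': array([ 1.60663238e-01,  9.87009004e-01, -7.31472097e-04, -1.24559752e-04]), 'contact_force': array([ 0.55228127,  0.17926238, -0.33015227]), 'torque': array([0.04052778, 0.05258695, 0.04121677]), 'gripper_force': 0.0, 'gripper_width': 1.0036259571545902}
```

View pics/top.png

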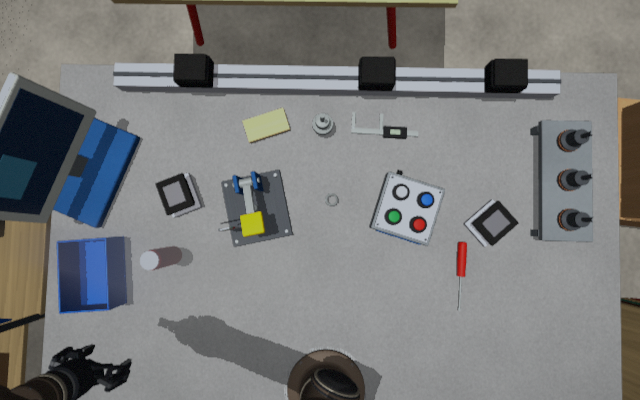

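View pics/scene.png

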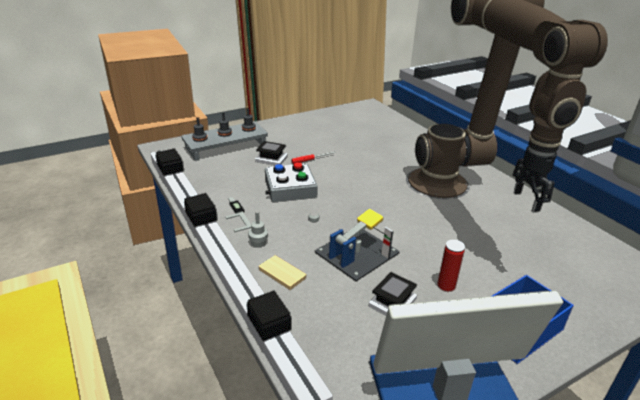

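The top view shows the panel on the right: white (401,192), blue (427,200), green (394,216) and red (418,225). The station is on the left, with the yellow pad at (251,223), the cheeks at (247,182) and the scale at about (230,226). The scene view shows the same layout, with the collet nut between panel and station.

```bash
cat > m.py <<'E'
from h import *
def blob(im,mask,box):
    x0,y0,x1,y1=box; m=np.zeros_like(mask); m[y0:y1,x0:x1]=mask[y0:y1,x0:x1]
    n,l,s,c=cv2.connectedComponentsWithStats(m)
    if n<2: return None
    k=1+np.argmax(s[1:,4]); return c[k],s[k,4],(l==k).astype(np.uint8)
def masks(im):
    h=cv2.cvtColor(im,cv2.COLOR_RGB2HSV); H,S,V=[h[:,:,i].astype(int) for i in range(3)]
    c=lambda a,b:((H>=a)&(H<=b)&(S>110)&(V>60)).astype(np.uint8)
    return dict(red=c(0,8)|c(172,180),green=c(45,90),blue=c(100,125),yellow=c(20,35),white=((S<40)&(V>205)).astype(np.uint8))
E
python3 - <<'E'
from m import *
T=env.grab_frame('top');S=env.grab_frame('scene')
mt,ms=masks(T['image']),masks(S['image'])
bt=(378,178,440,236); bs=(262,158,318,188)
def tri(a,b):
    (e1,d1),(e2,d2)=ray(T,*a),ray(S,*b)
    t=np.linalg.lstsq(np.c_[d1,-d2],e2-e1,rcond=None)[0]
    p,q=e1+d1*t[0],e2+d2*t[1]; return (p+q)/2,np.linalg.norm(p-q)
for c in ('white','blue','green','red'):
    x0,y0={'white':(401,192),'blue':(427,200),'green':(394,216),'red':(418,225)}[c]
    a=blob(T['image'],mt[c],(x0-9,y0-9,x0+10,y0+10)); b=blob(S['image'],ms[c],bs)
    print(c,a[:2],b[:2] if b else 0,onz(T,*a[0],82).round(1),onz(S,*b[0],82).round(1) if b else 0,tri(a[0],b[0]) if b else 0)
a=blob(T['image'],mt['yellow'],(235,205,270,240));b=blob(S['image'],ms['yellow'],(350,205,390,230))
print('pad',a[:2],b[:2],onz(T,*a[0],117).round(1),tri(a[0],b[0]))
r=cv2.minAreaRect(cv2.findNonZero(a[2]));print(r)
im=T['image'][:,:,::-1]
cv2.imwrite('pics/c1.png',np.hstack([cv2.resize(im[160:255,212:302],None,fx=4.4,fy=4.4,interpolation=2),cv2.resize(im[160:255,365:455],None,fx=4.4,fy=4.4,interpolation=2)]))
E
```

```text
Traceback (most recent call last):
TypeError: 'NoneType' object is not subscriptable
```

```bash
cat > a.py <<'E'
from m import *
T=env.grab_frame('top');S=env.grab_frame('scene')
mt,ms=masks(T['image']),masks(S['image'])
print(T['image'][192,401],T['image'][205,410],S['image'][178,281:285])
g=T['image'].min(2); mt['white']=(g>150).astype(np.uint8)
bs=(262,158,318,188)
def tri(a,b):
    (e1,d1),(e2,d2)=ray(T,*a),ray(S,*b)
    t=np.linalg.lstsq(np.c_[d1,-d2],e2-e1,rcond=None)[0]
    p,q=e1+d1*t[0],e2+d2*t[1]; return (p+q)/2,np.linalg.norm(p-q)
for c in ('white','blue','green','red'):
    x0,y0={'white':(401,192),'blue':(427,200),'green':(394,216),'red':(418,225)}[c]
    k=7 if c=='white' else 10
    a=blob(0,mt[c],(x0-k,y0-k,x0+k+1,y0+k+1)); b=blob(0,ms[c],bs)
    if a is None: print(c,'none');continue
    print(c,a[:2],onz(T,*a[0],82).round(1)); 
    if b: print(b[:2],onz(S,*b[0],82).round(1),tri(a[0],b[0]))
a=blob(0,mt['yellow'],(235,205,270,240));b=blob(0,ms['yellow'],(350,205,390,230))
print('pad',a[:2],b[:2],onz(T,*a[0],117).round(1),tri(a[0],b[0]))
print(cv2.minAreaRect(cv2.findNonZero(a[2])))
im=T['image'][:,:,::-1]
cv2.imwrite('pics/c1.png',np.hstack([cv2.resize(im[160:255,212:302],None,fx=4.4,fy=4.4,interpolation=2),cv2.resize(im[160:255,365:455],None,fx=4.4,fy=4.4,interpolation=2)]))
E
python3 a.py
```

```text
[181 187 194] [181 186 194] [[167 167 163]
 [171 170 168]
 [169 167 164]
 [161 157 154]]
white (array([401.29545455, 191.42045455]), np.int32(88)) [ 573.4 -194.3   82. ]
(array([289.42358079, 176.81004367]), np.int32(458)) [ 554.6 -172.    82. ] (array([ 562.04395904, -187.00148858,   79.35391815]), np.float64(27.442983403944776))
blue (array([426.39837398, 199.28455285]), np.int32(123)) [ 553.5 -263.3   82. ]
(array([278.53333333, 166.93333333]), np.int32(45)) [ 557.5 -255.3   82. ] (array([ 553.51434121, -264.57693148,   76.49063576]), np.float64(0.8257111516291616))
green (array([393.61538462, 216.30769231]), np.int32(117)) [ 504.2 -174.4   82. ]
(array([301.36585366, 174.46341463]), np.int32(41)) [ 508.5 -167.3   82. ] (array([ 504.2264049 , -175.27642733,   76.84016052]), np.float64(0.10822436881534837))
red (array([418.75    , 224.046875]), np.int32(128)) [ 484.9 -243.4   82. ]
(array([299.37984496, 161.68217054]), np.int32(129)) [ 469.4 -256.3   82. ] (array([ 482.35855211, -238.66079328,   94.23879412]), np.float64(6.20715067842602))
pad (array([252.01930502, 223.73745174]), np.int32(518)) (array([370.04377104, 218.16498316]), np.int32(297)) [473.2 208.5 117. ] (array([472.58856296, 210.04627438, 111.44949423]), np.float64(1.3507441744624942))
((251.91201782226562, 223.5159912109375), (22.80789566040039, 23.433996200561523), 79.69515228271484)
```

View pics/c1.png

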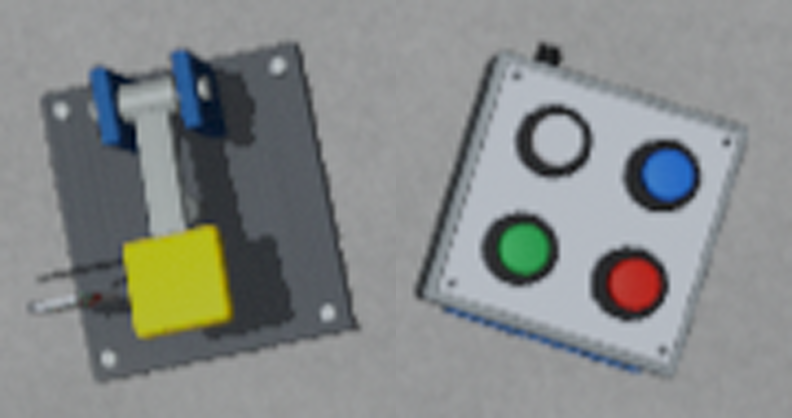

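The crop shows the station plate corners at about (43,95), (297,43), (357,325) and (100,381) in crop pixels, with the yellow pad centred at (178,282) and the pointer and scale to its left. All four buttons are clear on the panel, and the distances between them in the top view come out at 72 mm as specified. I'm moving now.

>>> step_arm:
  linear:
    - [0.02, -0.035, 0]
    - [0.05, -0.085, 0]
    - [0.08, -0.135, 0]
    - [0.11, -0.185, 0]
    - [0.14, -0.235, 0]
  angular:
    - [0, 0, 6]
    - [0, 0, 12]
    - [0, 0, 18]
    - [0, 0, 24]
    - [0, 0, 30]
  grip: [0, 0, 0, 0, 0]
  newtons: 30

```text
time: 0.92
ee_pos: [307.1, 261.3, 248.4]
orientation: [-0.102, 0.995, 0.0, 0.0]
contact_force: [1.0, 0.3, 0.3]
gripper_width: -0.002
gripper_force: 0.0
```

Run:
```python
from h import *
o=env.get_obs(); print(o['time'],o['ee_pos'],o['orientation'],o['qpos'],o['gripper_width'],o['contact_force'])
f=env.grab_frame('top')
c=[onz(f,212+x/4.4,160+y/4.4,12)[:2] for x,y in((43,95),(297,43),(357,325),(100,381))]
print(np.round(c,1),'sides',[np.linalg.norm(c[i]-c[i-1]).round(1) for i in range(4)])
ex=(c[0]-c[3]+c[1]-c[2]); yaw=np.arctan2(ex[1],ex[0]); ey=c[0]-c[1]+c[3]-c[2]; yaw2=np.arctan2(-ey[0],ey[1])
ctr=np.mean(c,0); y=(yaw+yaw2)/2; e=np.array([np.cos(y),np.sin(y)])
print('yaw',yaw,yaw2,'ctr',ctr,'pad rest',ctr+e*(70-115.6),'pad level',ctr-50*e)
```

```text
0.925 [307.10020129 261.27479038 248.42570676] [-1.02262847e-01  9.94757341e-01  1.54378264e-04  3.44305339e-04] [ 7.05040756e-01 -1.04676516e-01 -2.72604263e-01  1.40212626e+00
 -1.35920682e-04  5.00156830e-01] -0.0024973708655079935 [1.00388477 0.27350967 0.3120182 ]
[[594.6 326.3]
 [634.4 154.6]
 [445.1 107.7]
 [402.6 279.5]] sides [np.float64(197.6), np.float64(176.3), np.float64(195.0), np.float64(177.1)]
yaw 0.24091300005146782 0.23538920970802954 ctr [519.17717629 217.020035  ] pad rest [474.86419974 206.26270685] pad level [470.58838621 205.22471904]
```

>>> step_arm:
  linear:
    - [0.03, -0.05, 0]
    - [0.06, -0.1, 0]
    - [0.09, -0.15, 0]
    - [0.12, -0.2, 0]
    - [0.15, -0.25, 0]
  angular:
    - [0, 0, 0]
    - [0, 0, 0]
    - [0, 0, 0]
    - [0, 0, 0]
    - [0, 0, 0]
  grip: [0, 0, 0, 0, 0]

```text
time: 1.6
ee_pos: [457.3, 11.0, 248.5]
orientation: [-0.1, 0.995, 0.0, 0.0]
contact_force: [1.0, -0.3, 1.1]
gripper_width: 0.0
gripper_force: 0.0
```

>>> step_arm:
  linear:
    - [0.03, -0.05, -0.02]
    - [0.06, -0.1, -0.05]
    - [0.09, -0.155, -0.08]
    - [0.116, -0.205, -0.11]
    - [0.116, -0.205, -0.12]
  angular:
    - [0, 0, 0]
    - [0, 0, 0]
    - [0, 0, 0]
    - [0, 0, 0]
    - [0, 0, 0]
  grip: [0, 0, 0, 0, 0]

```text
time: 2.22
ee_pos: [572.8, -194.7, 125.6]
orientation: [-0.099, 0.995, 0.0, -0.001]
contact_force: [-0.2, 0.9, 0.3]
gripper_width: -0.001
gripper_force: 0.0
```

Run:
```python
from h import *
o=env.get_obs(); print(o['time'],o['ee_pos'],o['orientation'],o['contact_force'])
f=env.grab_frame('wrist'); 
g=env.grab_frame('top'); s=env.grab_frame('scene')
r=lambda i:cv2.resize(i[:,:,::-1],(400,300),interpolation=2)
cv2.imwrite('pics/w1.png',np.hstack([r(f['image']),r(s['image'][110:230,240:400])]))
```

```text
2.225 [ 572.78731685 -194.66018835  125.6310575 ] [-9.85699970e-02  9.95129400e-01  3.60221361e-04 -1.14197975e-03] [-0.16883997  0.88284154  0.34467271]
```

View pics/w1.png

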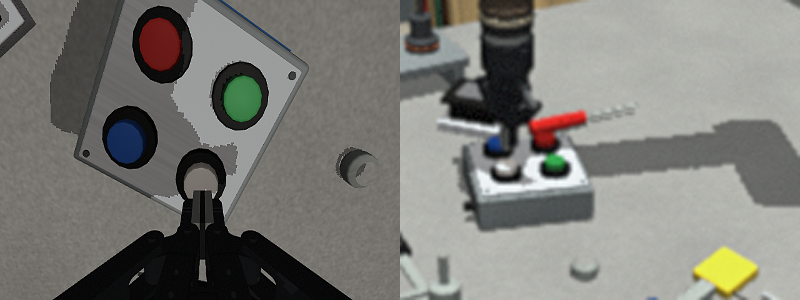

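The wrist view shows the closed fingers right over the white button, at about (202,178) in the crop. Pressing it now.

>>> step_arm:
  linear:
    - [0, 0, -0.012]
    - [0, 0, -0.024]
    - [0, 0, -0.027]
    - [0, 0, -0.03]
    - [0, 0, -0.03]
  angular:
    - [0, 0, 0]
    - [0, 0, 0]
    - [0, 0, 0]
    - [0, 0, 0]
    - [0, 0, 0]
  grip: [0, 0, 0, 0, 0]

```text
time: 3.0
ee_pos: [572.6, -191.9, 98.6]
orientation: [-0.1, 0.995, 0.0, 0.0]
contact_force: [-0.6, 0.1, 2.3]
gripper_width: 0.001
gripper_force: 0.8
```

>>> step_arm:
  linear:
    - [0, -0.001, -0.002]
    - [0, -0.002, -0.004]
    - [0, -0.002, -0.006]
    - [0, -0.002, -0.007]
    - [0, -0.002, -0.007]
  angular:
    - [0, 0, 0]
    - [0, 0, 0]
    - [0, 0, 0]
    - [0, 0, 0]
    - [0, 0, 0]
  grip: [0, 0, 0, 0, 0]

```text
time: 3.62
ee_pos: [573.0, -194.2, 92.9]
orientation: [-0.1, 0.995, -0.0, 0.001]
contact_force: [-2.2, 2.8, 11.6]
gripper_width: 0.0
gripper_force: 6.0
```

The force of 11.6 N shows the white button is fully down. I'll release it and go over to blue.

>>> step_arm:
  linear:
    - [0, 0, -0.0005]
    - [0, 0, 0.015]
    - [0, 0, 0.035]
    - [-0.01, -0.035, 0.035]
    - [-0.02, -0.069, 0.035]
  angular:
    - [0, 0, 0]
    - [0, 0, 0]
    - [0, 0, 0]
    - [0, 0, 0]
    - [0, 0, 0]
  grip: [0, 0, 0, 0, 0]

```text
time: 4.25
ee_pos: [552.4, -264.0, 126.6]
orientation: [-0.101, 0.995, -0.0, -0.0]
contact_force: [-0.5, -0.3, -0.5]
gripper_width: -0.003
gripper_force: 0.0
```

>>> step_arm:
  linear:
    - [0, 0, -0.01]
    - [0, 0, -0.025]
    - [0, 0, -0.028]
    - [0, 0, -0.03]
    - [0, 0, -0.03]
  angular:
    - [0, 0, 0]
    - [0, 0, 0]
    - [0, 0, 0]
    - [0, 0, 0]
    - [0, 0, 0]
  grip: [0, 0, 0, 0, 0]

```text
time: 4.88
ee_pos: [552.5, -262.4, 96.5]
orientation: [-0.101, 0.995, 0.0, -0.0]
contact_force: [-0.8, 1.2, 3.0]
gripper_width: 0.002
gripper_force: 1.4
```

>>> step_arm:
  linear:
    - [0, 0, -0.002]
    - [0, 0, -0.004]
    - [0, 0, -0.005]
    - [0, 0, -0.005]
    - [0, 0, -0.005]
  angular:
    - [0, 0, 0]
    - [0, 0, 0]
    - [0, 0, 0]
    - [0, 0, 0]
    - [0, 0, 0]
  grip: [0, 0, 0, 0, 0]

```text
time: 5.5
ee_pos: [552.9, -262.8, 92.9]
orientation: [-0.1, 0.995, 0.0, 0.001]
contact_force: [-2.6, 3.8, 12.0]
gripper_width: -0.0
gripper_force: 6.0
```

Blue is fully down at 12 N. Next is green.

>>> step_arm:
  linear:
    - [0, 0, 0.015]
    - [0, 0, 0.035]
    - [-0.015, 0.03, 0.035]
    - [-0.035, 0.06, 0.035]
    - [-0.049, 0.088, 0.035]
  angular:
    - [0, 0, 0]
    - [0, 0, 0]
    - [0, 0, 0]
    - [0, 0, 0]
    - [0, 0, 0]
  grip: [0, 0, 0, 0, 0]

```text
time: 6.12
ee_pos: [503.0, -174.6, 126.5]
orientation: [-0.1, 0.995, -0.0, 0.0]
contact_force: [-0.2, -0.2, 0.5]
gripper_width: -0.002
gripper_force: 0.0
```

>>> step_arm:
  linear:
    - [0, 0, -0.01]
    - [0, 0, -0.025]
    - [0, 0, -0.028]
    - [0, 0, -0.03]
    - [0, 0, -0.03]
  angular:
    - [0, 0, 0]
    - [0, 0, 0]
    - [0, 0, 0]
    - [0, 0, 0]
    - [0, 0, 0]
  grip: [0, 0, 0, 0, 0]

```text
time: 6.75
ee_pos: [503.4, -175.5, 96.3]
orientation: [-0.1, 0.995, -0.0, -0.0]
contact_force: [-1.5, 0.1, 3.3]
gripper_width: -0.002
gripper_force: 1.5
```

>>> step_arm:
  linear:
    - [0, 0, -0.002]
    - [0, 0, -0.004]
    - [0, 0, -0.005]
    - [0, 0, -0.005]
    - [0, 0, -0.005]
  angular:
    - [0, 0, 0]
    - [0, 0, 0]
    - [0, 0, 0]
    - [0, 0, 0]
    - [0, 0, 0]
  grip: [0, 0, 0, 0, 0]

```text
time: 7.38
ee_pos: [503.6, -175.5, 92.9]
orientation: [-0.1, 0.995, -0.001, 0.001]
contact_force: [-6.1, -0.1, 13.6]
gripper_width: 0.001
gripper_force: 6.8
```

Green is fully down. Raising and moving to the handle.

>>> step_arm:
  linear:
    - [0, 0, 0.03]
    - [0, 0, 0.075]
    - [-0.005, 0.05, 0.08]
    - [-0.01, 0.1, 0.08]
    - [-0.014, 0.15, 0.08]
  angular:
    - [0, 0, 0]
    - [0, 0, 0]
    - [0, 0, 0]
    - [0, 0, 0]
    - [0, 0, 0]
  grip: [0, 0, 0, 0, 0]

```text
time: 8.0
ee_pos: [489.6, -23.8, 171.3]
orientation: [-0.1, 0.995, 0.0, 0.001]
contact_force: [-0.0, -0.0, -0.2]
gripper_width: 0.0
gripper_force: 0.0
```

>>> step_arm:
  linear:
    - [-0.005, 0.05, 0]
    - [-0.01, 0.1, 0]
    - [-0.015, 0.15, 0]
    - [-0.02, 0.2, 0]
    - [-0.02, 0.2325, 0]
  angular:
    - [0, 0, 0]
    - [0, 0, 0]
    - [0, 0, 0]
    - [0, 0, 0]
    - [0, 0, 0]
  grip: [0, 0, 0, 0, 0]

```text
time: 8.62
ee_pos: [469.2, 209.7, 171.1]
orientation: [-0.101, 0.995, 0.0, 0.0]
contact_force: [0.5, -0.5, -0.1]
gripper_width: -0.001
gripper_force: 0.0
```

Run:
```python
from h import *
o=env.get_obs(); print(o['time'],o['ee_pos'],o['orientation'],o['contact_force'])
f=env.grab_frame('wrist'); s=env.grab_frame('scene')
r=lambda i:cv2.resize(i[:,:,::-1],(400,300),interpolation=2)
cv2.imwrite('pics/w2.png',np.hstack([r(f['image']),r(s['image'][180:285,300:440])]))
```

```text
8.625 [469.18400103 209.66407859 171.08047698] [-1.01183844e-01  9.94867685e-01  2.74627423e-04  2.10076554e-04] [ 0.45422374 -0.45826269 -0.11275856]
```

View pics/w2.png

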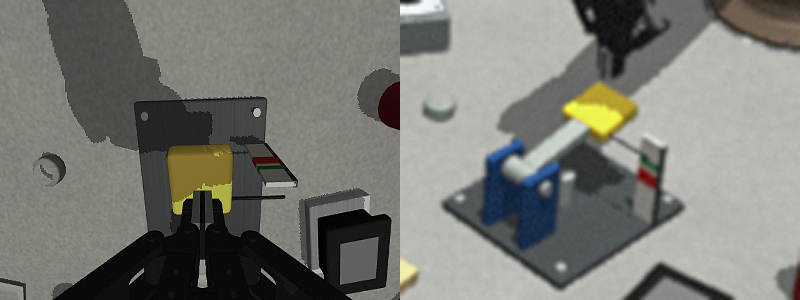

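The wrist view shows the closed fingertips over the middle of the yellow pad, at about (202,195) in the crop. The scene view shows the handle at rest with the pointer above the green band.

>>> step_arm:
  linear:
    - [0, -0.001, -0.015]
    - [0, -0.001, -0.03]
    - [0, -0.001, -0.038]
    - [0, -0.001, -0.045]
    - [0, -0.001, -0.05]
  angular:
    - [0, 0, 0]
    - [0, 0, 0]
    - [0, 0, 0]
    - [0, 0, 0]
    - [0, 0, 0]
  grip: [0, 0, 0, 0, 0]

```text
time: 9.35
ee_pos: [468.8, 205.3, 121.1]
orientation: [-0.1, 0.995, -0.0, -0.001]
contact_force: [-5.3, -0.9, 8.8]
gripper_width: 0.003
gripper_force: 4.1
```

>>> step_arm:
  linear:
    - [0, 0, -0.003]
    - [0, 0, -0.005]
    - [0, 0, -0.007]
    - [0, 0, -0.008]
    - [0, 0, -0.008]
  angular:
    - [0, 0, 0]
    - [0, 0, 0]
    - [0, 0, 0]
    - [0, 0, 0]
    - [0, 0, 0]
  grip: [0, 0, 0, 0, 0]

```text
time: 9.98
ee_pos: [468.4, 205.2, 113.4]
orientation: [-0.1, 0.995, -0.0, -0.001]
contact_force: [-6.5, -1.8, 10.5]
gripper_width: -0.001
gripper_force: 4.8
```

Run:
```python
from h import *
o=env.get_obs(); print(o['time'],o['ee_pos'],o['contact_force'])
f=env.grab_frame('wrist'); s=env.grab_frame('scene')
cv2.imwrite('pics/w3.png',np.hstack([cv2.resize(f['image'][140:260,320:500,::-1],(400,300),interpolation=2),cv2.resize(s['image'][200:260,335:415,::-1],(400,300),interpolation=2)]))
```

```text
9.975 [468.4037544  205.16506042 113.43294421] [-6.54860121 -1.76038394 10.46624421]
```

View pics/w3.png

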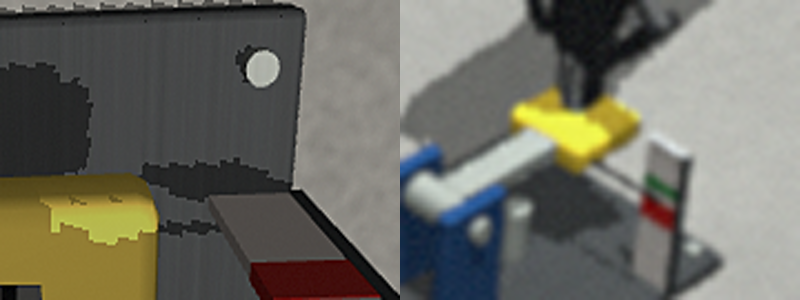

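The pointer (right half, ending at about (648,195)) lies at the green band on the plate. Force and height also match level, about 0.19 rad. I'll go down 1 mm and hold.

>>> step_arm:
  linear:
    - [0, 0, -0.001]
    - [0, 0, -0.001]
    - [0, 0, -0.001]
    - [0, 0, -0.001]
    - [0, 0, -0.001]
  angular:
    - [0, 0, 0]
    - [0, 0, 0]
    - [0, 0, 0]
    - [0, 0, 0]
    - [0, 0, 0]
  grip: [0, 0, 0, 0, 0]

```text
time: 10.7
ee_pos: [468.4, 205.2, 112.6]
orientation: [-0.1, 0.995, -0.0, -0.001]
contact_force: [-6.8, -1.9, 10.2]
gripper_width: 0.003
gripper_force: 5.0
```

Run:
```python
from h import *
o=env.get_obs(); print(o['time'],o['ee_pos'],o['contact_force'])
s=np.mean([env.grab_frame('scene')['image'].astype(float) for _ in range(6)],0).astype(np.uint8)
f=env.grab_frame('scene'); f['image']=s
cv2.imwrite('pics/w4.png',cv2.resize(s[220:260,365:415,::-1],(750,600),interpolation=2))
# expected pixels of pointer/plate points, station frame
y=.238; ex=np.array([np.cos(y),np.sin(y),0]); ey=np.array([-np.sin(y),np.cos(y),0]); c=np.array([518,219,0])
M=R.from_quat(f['attitude']).as_matrix(); F=200/np.tan(np.radians(f['fov_y'])/2)
for n,p in dict(green=(-43,76,85),top=(-43,76,115),red=(-43,76,75),ptr_level=(-41,76,85),ptr_30=(-41,76,73)).items():
    q=M.T@(c+ex*p[0]+ey*p[1]+[0,0,p[2]]-f['eye']); u,v=f['cx']+F*q[0]/-q[2],f['cy']-F*q[1]/-q[2]
    print(n,((u-365)*15).round(),((v-220)*15).round())
```

```text
10.7 [468.39915719 205.16767725 112.57790001] [-6.7579884  -1.87702118 10.20203624]
green 328.0 247.0
top 344.0 126.0
red 323.0 287.0
ptr_level 322.0 251.0
ptr_30 316.0 299.0
```

View pics/w4.png

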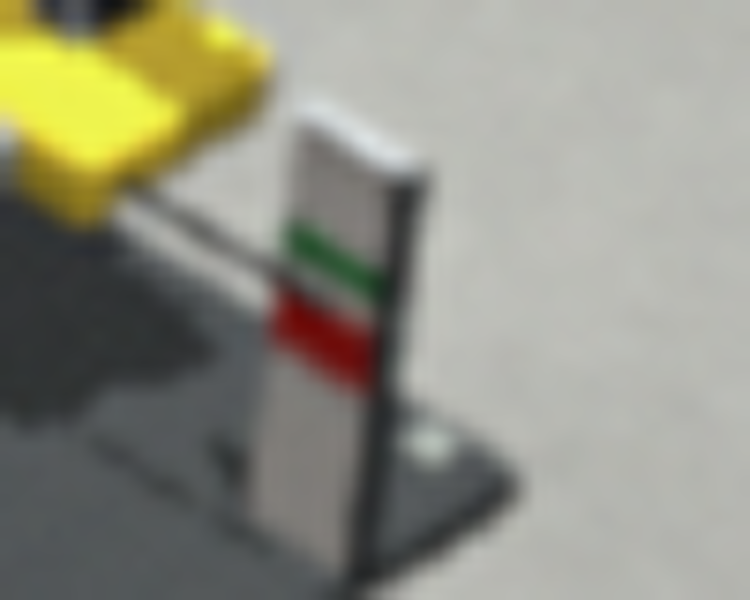

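The pointer crosses the plate's left edge at about (285,275), which looks just below the green band centred at (297,238). It also stands well off the plate, so this may be parallax. I'll check by fitting the pointer's stand-off from the rest pictures.

Run:
```python
from h import *
y=.238; ex=np.array([np.cos(y),np.sin(y),0]); ey=np.array([-np.sin(y),np.cos(y),0]); c=np.array([518,218,0])
T=env.grab_frame('top')
st=lambda p:np.round([(p-c)@ex,(p-c)@ey,p[2]],1)
for u,v,z in((40,278,108),(90,268,108),(32,306,115),(65,302,115)): print('top',st(onz(T,212+u/4.4,160+v/4.4,z)))
S=env.grab_frame('scene')
def onx(u,v,x):
    e,d=ray(S,365+u/15,220+v/15); t=(x-(e-c)@ex)/(d@ex); return st(e+d*t)
print('green',onx(297,238,-43),onx(378,280,-43),'top',onx(300,110,-43))
for x in(-43,-39,-35,-31): print('ptr now',onx(285,275,x),onx(210,235,x))
im=np.load('pics/scene.npy'); cv2.imwrite('pics/r.png',cv2.resize(im[220:260,365:415,::-1],(750,600),interpolation=2))
```

```text
top [-26.5  85.1 108. ]
top [-26.9  53.7 108. ]
top [-42.6  91.2 115. ]
top [-44.4  70.9 115. ]
green [-43.   69.   82.6] [-43.   89.8  84. ] top [-43.   65.9 112.6]
ptr now [-43.   67.2  72.3] [-43.   47.4  71.2]
ptr now [-39.   70.1  76. ] [-39.   50.4  74.9]
ptr now [-35.   73.   79.6] [-35.   53.4  78.5]
ptr now [-31.   75.9  83.3] [-31.   56.4  82.2]
```

View pics/r.png

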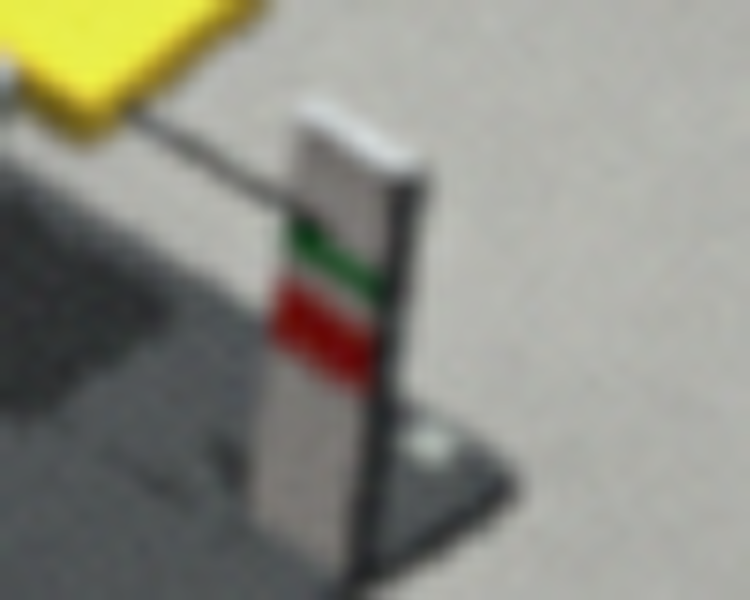

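At rest the pointer met the plate edge at y=200 and now it meets it at y=275. With the pointer about 15 mm off the plate, 71 px is expected for exactly level, so the handle is at about 0.21 rad, inside the green band. I'll hold for more than 2 s.

>>> step_arm:
  linear:
    - [0, 0, 0]
    - [0, 0, 0]
    - [0, 0, 0]
    - [0, 0, 0]
    - [0, 0, 0]
  angular:
    - [0, 0, 0]
    - [0, 0, 0]
    - [0, 0, 0]
    - [0, 0, 0]
    - [0, 0, 0]
  grip: [0, 0, 0, 0, 0]

```text
time: 11.78
ee_pos: [468.4, 205.2, 112.6]
orientation: [-0.1, 0.995, -0.0, -0.001]
contact_force: [-5.7, -2.1, 9.9]
gripper_width: 0.003
gripper_force: 5.0
```

>>> step_arm:
  linear:
    - [0, 0, 0]
    - [0, 0, 0]
    - [0, 0, 0]
    - [0, 0, 0]
    - [0, 0, 0]
  angular:
    - [0, 0, 0]
    - [0, 0, 0]
    - [0, 0, 0]
    - [0, 0, 0]
    - [0, 0, 0]
  grip: [0, 0, 0, 0, 0]

```text
time: 12.4
ee_pos: [468.4, 205.2, 112.5]
orientation: [-0.1, 0.995, -0.0, -0.001]
contact_force: [-6.2, -2.1, 10.0]
gripper_width: -0.0
gripper_force: 5.0
```

>>> step_arm:
  linear:
    - [0, 0, 0]
    - [0, 0, 0]
    - [0, 0, 0]
    - [0, 0, 0]
    - [0, 0, 0]
  angular:
    - [0, 0, 0]
    - [0, 0, 0]
    - [0, 0, 0]
    - [0, 0, 0]
    - [0, 0, 0]
  grip: [0, 0, 0, 0, 0]

```text
time: 13.02
ee_pos: [468.4, 205.2, 112.5]
orientation: [-0.1, 0.995, -0.0, -0.001]
contact_force: [-6.9, -1.5, 9.2]
gripper_width: -0.0
gripper_force: 5.0
```

>>> step_arm:
  linear:
    - [0, 0, 0]
    - [0, 0, 0]
    - [0, 0, 0]
    - [0, 0, 0]
    - [0, 0, 0]
  angular:
    - [0, 0, 0]
    - [0, 0, 0]
    - [0, 0, 0]
    - [0, 0, 0]
    - [0, 0, 0]
  grip: [0, 0, 0, 0, 0]

```text
time: 13.65
ee_pos: [468.4, 205.2, 112.6]
orientation: [-0.1, 0.995, -0.0, -0.001]
contact_force: [-5.7, -1.3, 10.3]
gripper_width: 0.002
gripper_force: 5.0
```

```bash
python3 -c "
from workcell import env
o=env.get_obs();print(o['time'],o['ee_pos'],o['contact_force']);print(env.close_job())"
```

```text
13.65 [468.39707493 205.17766686 112.55922332] [-5.74652887 -1.32661021 10.30496686]
the job is handed in; nothing more can be done
None
```

I pressed white, blue and green in order (each fully down, then released) without touching red, then held the handle level in the green band (about 0.21 rad by the camera) for over 2 s and handed the job in at 13.7 s, still holding it; no verdict came back.

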